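Reload four water samples into the feed rack in reverse order

ROBOT

A 7-joint arm with a two-finger parallel gripper is mounted at the origin on a cart in front of the work surface, level with it; the furniture and walls round the work are solid. World frame = base frame: x ahead of the robot, y to its left, z up, the work surface at z = 0. Lengths are in m, angles in rad, forces in N, time in s.
With the tool pointing down it reaches from about 0.4 to 0.85 m from the base axis. Payload 10.4 kg.
Tool frame: the origin (TCP) lies midway between the tips of the shut fingers; the grasp point (between the pads) lies 19 mm behind it; z points along the fingers, y is the line along which they close (so a half turn about z gives the same grasp; the last joint's range is limited). The gripper opens to 87 mm and grips with 3 to 60 N. Pads are 19 mm wide; open, the fingers measure 117 mm over their backs; the gripper's body (75 mm by 190 mm) begins 51 mm behind the grasp point.
Start: joints at [-1.285, 0.332, -0.065, 1.46, 0.022, 1.35, -0.088], TCP at [0.19, 0.595, 0.223] pointing down, gripper open.
Joint ranges: [-2.6, 2.6], [-0.5, 2.12], [-1.47, 1.34], [0.16, 2.42], [-1.27, 4.41], [0.06, 2.06], [-2.6, 2.6]. Speed limits (rad/s): [2.22, 2.22, 2.79, 2.79, 3.14, 3.14, 3.14].

INTERFACE

Orientations are given as a unit quaternion [x, y, z, w].
In Python, from bench import r gives the robot as it stands.
- The arm moves only by the tool arm_command, never from a script. Its arguments are lists of equal length, an entry for each row: "xyz": the shift along the world's x, y, z in m, a list of three; "rot": the turn, a rotation vector about the world's x, y, z in rad, a list of three. In form: {"xyz": [[tx, ty, tz], ...], "rot": [[ax, ay, az], ...]}. A call has 1 to 20 rows; each row is the pose to reach, as a shift and turn from the pose commanded when the call began; what a row does not reach only later rows make up. A row lasts 1/12 s, in which the tool goes at most 41.7 mm and 7.16 degrees, less where a joint would pass 70% of its speed; a pose out of reach is approached as far as the arm can. A call with a gripper value outside its range is refused whole. "grip" is the opening, from 0 (shut) to 1 (fully open), set as the call begins (left out, the last holds). The fingers move at their own pace and stop on an object; "squeeze" is the grip in N (left out, the last holds). Time passes only in rows, so rows that repeat a pose let the fingers close. It gives the time, the measured TCP pose, the force, the opening and the grip force at its end, in the units of the state.
- r.read_state(): the state, without advancing time (a new reading comes with each control period).
- r.camera(name): name is "scene" or "top" or "wrist"; returns the picture (400x640x3 uint8, red, green, blue); there is no depth.
- r.camera_model(name): a dict with "fx", "fy", "cx", "cy" (pixels), "T" (4x4, takes a point from camera to world coordinates). Camera axes: x right, y up, looking along -z (the intrinsics and any distortion apply to the point x, -y, -z); pixel columns grow to the right and rows downward; lengths in m; the calibration is good to about 2 mm. A picture is of the moment at which its call begins: read the wrist's pose just before it. camera_model takes no time and is no camera call; for the wrist camera it gives the pose at the moment of the call.
- r.close_job(): hands the job in; it is judged then, once.
Trained networks look in the newest picture that a camera, given by its name, has taken for a name from the list of things; names that differ only in an ending like _2 or _b are one class to them, and where a whole thing is asked for, a point or a joint stands for the part that bears it (a point fixed in the world has none). Each returns a list of dicts, best first, with "conf" (0 to 1); they miss things now and then, are a little off and sometimes report something else, mostly with a low value. They report only what shows in the picture. A call takes as long as a camera call. They do not tell look-alikes from the thing itself.
- r.look_for(label, camera): "at" ([x, y, z] in m, in the coordinates of the camera as it stood for that picture, good to about 4 mm: the middle of the surface that is visible of it).
- r.spot_point(label, camera): "at" ([x, y, z] in m, in the coordinates of the camera as it stood for that picture, good to about 4 mm: a listed point, or the origin of a listed thing).
The state is a dict: "time": time; "joint_positions": joint angles; "joint_vel": joint speeds; "joint_torque": joint torques, N m; "ee_pos": TCP position; "eef_rot": TCP orientation; "ft_force": force on the tool from outside, world axes, zero at the start; "torque": the same for the moment, N m; "width": finger opening in m; "grip_force": force on a finger pad.
Only numpy, scipy, OpenCV 4.12 (cv2) and the standard library are available. Lean on these libraries where they do the work, as an engineer would, in place of code of your own. Each camera call takes 0.05 s, during which the arm holds its last target. There are 200 camera calls.

TASK

Move the four sample bottles from the grey carry rack to the aluminium feed rack in reverse order, as seen from the robot: the leftmost bottle goes to the rightmost marked place, and so on, so that the rightmost bottle ends in the leftmost place. Stand each one upright on the floor of the rack, centred in its marked circle, without ever tipping a bottle over, and leave the yellow pH meter beside the racks where it lies.

Things in the scene. Friction and masses are not known exactly. Their poses are not given: they have to be found in the camera images.
- bottle_red_mid (a point): centre, half-way up, of the loose white round sample bottle with a red dot on its cap: 84 mm high, 38 mm across, about 62 g; z axis up through the cap. It starts upright on the red disc, this point 53 mm above the table. Grip it round the body from above, fingers in front of and behind the row: neighbours stand 60 mm away along the row
- bottle_yellow_mid (a point): centre, half-way up, of the loose white round sample bottle with a yellow dot on its cap: 84 mm high, 38 mm across, about 62 g; z axis up through the cap. It starts upright on the yellow disc, this point 53 mm above the table. Grip it round the body from above, fingers in front of and behind the row: neighbours stand 60 mm away along the row
- bottle_green_mid (a point): centre, half-way up, of the loose white round sample bottle with a green dot on its cap: 84 mm high, 38 mm across, about 62 g; z axis up through the cap. It starts upright on the green disc, this point 53 mm above the table. Grip it round the body from above, fingers in front of and behind the row: neighbours stand 60 mm away along the row
- bottle_blue_mid (a point): centre, half-way up, of the loose white round sample bottle with a blue dot on its cap: 84 mm high, 38 mm across, about 62 g; z axis up through the cap. It starts upright on the blue disc, this point 53 mm above the table. Grip it round the body from above, fingers in front of and behind the row: neighbours stand 60 mm away along the row
- disc_red: flat red disc, 52 mm across, 3 mm thick, fixed on the grey carry rack under the red-dotted bottle, whose first place it keeps marked; origin at the centre of its underside, 8 mm above the table. The four discs lie in a straight row 60 mm apart, running left to right within 0.15 rad of world y; fins 8 mm high stand between them
- disc_yellow: flat yellow disc, 52 mm across, 3 mm thick, fixed on the grey carry rack under the yellow-dotted bottle, whose first place it keeps marked; origin at the centre of its underside, 8 mm above the table. The four discs lie in a straight row 60 mm apart, running left to right within 0.15 rad of world y; fins 8 mm high stand between them
- disc_green: flat green disc, 52 mm across, 3 mm thick, fixed on the grey carry rack under the green-dotted bottle, whose first place it keeps marked; origin at the centre of its underside, 8 mm above the table. The four discs lie in a straight row 60 mm apart, running left to right within 0.15 rad of world y; fins 8 mm high stand between them
- disc_blue: flat blue disc, 52 mm across, 3 mm thick, fixed on the grey carry rack under the blue-dotted bottle, whose first place it keeps marked; origin at the centre of its underside, 8 mm above the table. The four discs lie in a straight row 60 mm apart, running left to right within 0.15 rad of world y; fins 8 mm high stand between them
- feed_rack: fixed pale aluminium rack, empty, 66 x 254 mm, nearer or farther than the similar grey one. Origin: centre of its underside, on the table; x away from the robot, y left along the row (within 0.15 rad). Four circled places at y = +90, +30, -30, -90 mm, floor at z = 8 mm (standing bottle's centre at 50). Fins 8 mm above the floor between places, 57 mm apart; end plates 18 mm; front and back open
- ph_pen_mid (a point): centre of the yellow pH meter pen, 157 x 32 x 27 mm, lying loose on the table to the left of the racks, its length (along its y axis) roughly in line with world x; a bystander to be left alone
Not all that is in view belongs to the job. What is shaped like the part that bears bottle_blue_mid but orange is not meant.

How it is judged:
At the end, for the whole second after the job is handed in: All four bottles stand upright (0.08 rad), at rest and released on the floor of the feed rack (4 mm in height), each within 12 mm along and across of the centre of the place that mirrors its disc: leftmost disc to rightmost place, second from left to second from right, and so on (((y of bottle_red_mid in the frame of feed_rack between -0.102 and -0.078 m and y of each of disc_yellow, disc_green, disc_blue in the frame of disc_red below -0.02 m) or (y of bottle_red_mid in the frame of feed_rack between -0.042 and -0.018 m and y of disc_yellow in the frame of disc_red above 0.02 m and y of each of disc_green, disc_blue in the frame of disc_red below -0.02 m) or (y of bottle_red_mid in the frame of feed_rack between -0.042 and -0.018 m and y of each of disc_yellow, disc_blue in the frame of disc_red below -0.02 m and y of disc_green in the frame of disc_red above 0.02 m) or (y of bottle_red_mid in the frame of feed_rack between -0.042 and -0.018 m and y of each of disc_yellow, disc_green in the frame of disc_red below -0.02 m and y of disc_blue in the frame of disc_red above 0.02 m) or (y of bottle_red_mid in the frame of feed_rack between 0.018 and 0.042 m and y of each of disc_yellow, disc_green in the frame of disc_red above 0.02 m and y of disc_blue in the frame of disc_red below -0.02 m) or (y of bottle_red_mid in the frame of feed_rack between 0.018 and 0.042 m and y of each of disc_yellow, disc_blue in the frame of disc_red above 0.02 m and y of disc_green in the frame of disc_red below -0.02 m) or (y of bottle_red_mid in the frame of feed_rack between 0.018 and 0.042 m and y of disc_yellow in the frame of disc_red below -0.02 m and y of each of disc_green, disc_blue in the frame of disc_red above 0.02 m) or (y of bottle_red_mid in the frame of feed_rack between 0.078 and 0.102 m and y of each of disc_yellow, disc_green, disc_blue in the frame of disc_red above 0.02 m)) and x of bottle_red_mid in the frame of feed_rack between -0.012 and 0.012 m and z of bottle_red_mid in the frame of feed_rack between 0.046 and 0.054 m and angle between each of bottle_red_mid, bottle_yellow_mid, bottle_green_mid, bottle_blue_mid's own z axis and vertical below 0.08 rad and linear speed of each of bottle_red, bottle_yellow, bottle_green, bottle_blue below 0.02 m/s and ((y of bottle_yellow_mid in the frame of feed_rack between -0.102 and -0.078 m and y of each of disc_red, disc_green, disc_blue in the frame of disc_yellow below -0.02 m) or (y of bottle_yellow_mid in the frame of feed_rack between -0.042 and -0.018 m and y of disc_red in the frame of disc_yellow above 0.02 m and y of each of disc_green, disc_blue in the frame of disc_yellow below -0.02 m) or (y of bottle_yellow_mid in the frame of feed_rack between -0.042 and -0.018 m and y of each of disc_red, disc_blue in the frame of disc_yellow below -0.02 m and y of disc_green in the frame of disc_yellow above 0.02 m) or (y of bottle_yellow_mid in the frame of feed_rack between -0.042 and -0.018 m and y of each of disc_red, disc_green in the frame of disc_yellow below -0.02 m and y of disc_blue in the frame of disc_yellow above 0.02 m) or (y of bottle_yellow_mid in the frame of feed_rack between 0.018 and 0.042 m and y of each of disc_red, disc_green in the frame of disc_yellow above 0.02 m and y of disc_blue in the frame of disc_yellow below -0.02 m) or (y of bottle_yellow_mid in the frame of feed_rack between 0.018 and 0.042 m and y of each of disc_red, disc_blue in the frame of disc_yellow above 0.02 m and y of disc_green in the frame of disc_yellow below -0.02 m) or (y of bottle_yellow_mid in the frame of feed_rack between 0.018 and 0.042 m and y of disc_red in the frame of disc_yellow below -0.02 m and y of each of disc_green, disc_blue in the frame of disc_yellow above 0.02 m) or (y of bottle_yellow_mid in the frame of feed_rack between 0.078 and 0.102 m and y of each of disc_red, disc_green, disc_blue in the frame of disc_yellow above 0.02 m)) and x of bottle_yellow_mid in the frame of feed_rack between -0.012 and 0.012 m and z of bottle_yellow_mid in the frame of feed_rack between 0.046 and 0.054 m and ((y of bottle_green_mid in the frame of feed_rack between -0.102 and -0.078 m and y of each of disc_red, disc_yellow, disc_blue in the frame of disc_green below -0.02 m) or (y of bottle_green_mid in the frame of feed_rack between -0.042 and -0.018 m and y of disc_red in the frame of disc_green above 0.02 m and y of each of disc_yellow, disc_blue in the frame of disc_green below -0.02 m) or (y of bottle_green_mid in the frame of feed_rack between -0.042 and -0.018 m and y of each of disc_red, disc_blue in the frame of disc_green below -0.02 m and y of disc_yellow in the frame of disc_green above 0.02 m) or (y of bottle_green_mid in the frame of feed_rack between -0.042 and -0.018 m and y of each of disc_red, disc_yellow in the frame of disc_green below -0.02 m and y of disc_blue in the frame of disc_green above 0.02 m) or (y of bottle_green_mid in the frame of feed_rack between 0.018 and 0.042 m and y of each of disc_red, disc_yellow in the frame of disc_green above 0.02 m and y of disc_blue in the frame of disc_green below -0.02 m) or (y of bottle_green_mid in the frame of feed_rack between 0.018 and 0.042 m and y of each of disc_red, disc_blue in the frame of disc_green above 0.02 m and y of disc_yellow in the frame of disc_green below -0.02 m) or (y of bottle_green_mid in the frame of feed_rack between 0.018 and 0.042 m and y of disc_red in the frame of disc_green below -0.02 m and y of each of disc_yellow, disc_blue in the frame of disc_green above 0.02 m) or (y of bottle_green_mid in the frame of feed_rack between 0.078 and 0.102 m and y of each of disc_red, disc_yellow, disc_blue in the frame of disc_green above 0.02 m)) and x of bottle_green_mid in the frame of feed_rack between -0.012 and 0.012 m and z of bottle_green_mid in the frame of feed_rack between 0.046 and 0.054 m and ((y of bottle_blue_mid in the frame of feed_rack between -0.102 and -0.078 m and y of each of disc_red, disc_yellow, disc_green in the frame of disc_blue below -0.02 m) or (y of bottle_blue_mid in the frame of feed_rack between -0.042 and -0.018 m and y of disc_red in the frame of disc_blue above 0.02 m and y of each of disc_yellow, disc_green in the frame of disc_blue below -0.02 m) or (y of bottle_blue_mid in the frame of feed_rack between -0.042 and -0.018 m and y of each of disc_red, disc_green in the frame of disc_blue below -0.02 m and y of disc_yellow in the frame of disc_blue above 0.02 m) or (y of bottle_blue_mid in the frame of feed_rack between -0.042 and -0.018 m and y of each of disc_red, disc_yellow in the frame of disc_blue below -0.02 m and y of disc_green in the frame of disc_blue above 0.02 m) or (y of bottle_blue_mid in the frame of feed_rack between 0.018 and 0.042 m and y of each of disc_red, disc_yellow in the frame of disc_blue above 0.02 m and y of disc_green in the frame of disc_blue below -0.02 m) or (y of bottle_blue_mid in the frame of feed_rack between 0.018 and 0.042 m and y of each of disc_red, disc_green in the frame of disc_blue above 0.02 m and y of disc_yellow in the frame of disc_blue below -0.02 m) or (y of bottle_blue_mid in the frame of feed_rack between 0.018 and 0.042 m and y of disc_red in the frame of disc_blue below -0.02 m and y of each of disc_yellow, disc_green in the frame of disc_blue above 0.02 m) or (y of bottle_blue_mid in the frame of feed_rack between 0.078 and 0.102 m and y of each of disc_red, disc_yellow, disc_green in the frame of disc_blue above 0.02 m)) and x of bottle_blue_mid in the frame of feed_rack between -0.012 and 0.012 m and z of bottle_blue_mid in the frame of feed_rack between 0.046 and 0.054 m); the robot touches nothing.
It fails at once if a bottle is tipped over (more than 0.9 rad) (angle between any of bottle_red_mid, bottle_yellow_mid, bottle_green_mid, bottle_blue_mid's own z axis and vertical above 0.9 rad).
It fails at once if the yellow pH meter is moved by more than 15 mm (distance of ph_pen_mid from where it was at the start of the episode above 0.015 m).
It also fails if it takes over 80 s, if anything falls off the work surface, if the arm or the gripper's body presses on something with over 40 N, if the wrist force passes 120 N, or if a joint passes its speed limit or range.

## Working session

There is one attempt and no reset: what is moved stays moved. The work goes in short steps, Python scripts to look and compute and a tool call to move; the robot and the scene stay as the last step left them, time stands still between calls to the robot, and variables do not carry over. Pictures are saved under pics/ and viewed, at most 14 in all, crops included, and the job is handed in when it is done.

Besides the shell and the picture viewer there is one more tool, called after "Request:" in YAML: its name, and indented under it one key for each argument. arm_command: Moves the arm, as the interface text tells. Its arguments: {"type":"object","properties":{"xyz":{"type":"array"},"rot":{"type":"array"},"grip":{"type":"number"},"squeeze":{"type":"number"}},"required":["xyz","rot"]}

```bash
mkdir -p pics; cat > h.py <<'E'
from bench import r
import numpy as np, cv2
def world(cam,p):
    T=np.array(r.camera_model(cam)["T"]); return (T@np.r_[p,1])[:3]
def look(names,cam,fn="spot_point",n=3):
    for l in names:
        for d in getattr(r,fn)(l,cam)[:n]:
            m=r.camera_model(cam); a=np.array(d["at"])
            px=(m["cx"]+m["fx"]*a[0]/-a[2], m["cy"]-m["fy"]*a[1]/-a[2])
            print(cam,l,round(d["conf"],2),world(cam,a).round(4),np.round(px))
def snap(cam,f):
    im=r.camera(cam); cv2.imwrite("pics/"+f,im[...,::-1]); return im
E
python3 - <<'E'
from h import *
s=r.read_state(); print(s["time"],s["ee_pos"],s["eef_rot"],s["width"])
snap("top","t0.png"); 
B=["bottle_%s_mid"%c for c in("red","yellow","green","blue")]
look(B+["disc_red","disc_yellow","disc_green","disc_blue","feed_rack","ph_pen_mid"],"top",n=2)
snap("scene","s0.png")
look(B+["feed_rack"],"scene",n=2)
print(r.camera_model("top"))
E
```

```text
0.0 [0.18985167 0.59505777 0.22173294] [ 1.53809220e-01  9.88100302e-01 -7.15683402e-04 -6.44655672e-05] 0.08730952211061789
top bottle_red_mid 0.6 [ 0.5695 -0.1482  0.0494] [410. 177.]
top bottle_yellow_mid 0.71 [ 0.567  -0.0299  0.0519] [345. 177.]
top bottle_green_mid 0.93 [ 0.571  -0.0901  0.0501] [378. 176.]
top bottle_blue_mid 0.87 [ 0.5735 -0.2158  0.0486] [446. 176.]
top bottle_blue_mid 0.73 [0.5672 0.1082 0.0417] [272. 177.]
top disc_red 0.6 [ 0.5726 -0.1468  0.0047] [405. 180.]
top disc_yellow 0.59 [ 0.5729 -0.0263  0.0043] [343. 179.]
top disc_green 0.43 [ 0.569  -0.0908  0.0041] [376. 182.]
top disc_blue 0.59 [ 0.5758 -0.2084  0.0072] [438. 179.]
top feed_rack 0.55 [ 0.4342 -0.0525  0.0009] [356. 251.]
top ph_pen_mid 0.69 [0.4856 0.2316 0.0103] [208. 221.]
scene bottle_red_mid 0.9 [ 0.5723 -0.1476  0.0588] [386. 226.]
scene bottle_yellow_mid 0.62 [ 0.574  -0.0307  0.0551] [347. 208.]
scene bottle_yellow_mid 0.45 [0.4874 0.2294 0.0164] [253. 196.]
scene bottle_green_mid 0.97 [ 0.5673 -0.0934  0.0578] [365. 217.]
scene bottle_blue_mid 0.97 [0.5693 0.1064 0.0422] [307. 193.]
scene bottle_blue_mid 0.6 [ 0.5721 -0.1486  0.0555] [386. 227.]
scene feed_rack 0.55 [ 0.436  -0.0506  0.0037] [309. 252.]
{'fx': 497.35799886866386, 'fy': 497.35799886866386, 'cx': 320.16857029723116, 'cy': 199.28384925991338, 'T': array([[ 0.02155059,  0.98641294, -0.16286525,  0.37631374],
       [-0.99942038,  0.01696134, -0.02951648, -0.01095148],
       [-0.02635302,  0.16340694,  0.98620672,  0.95291089],
       [ 0.        ,  0.        ,  0.        ,  1.        ]])}
```

View pics/t0.png

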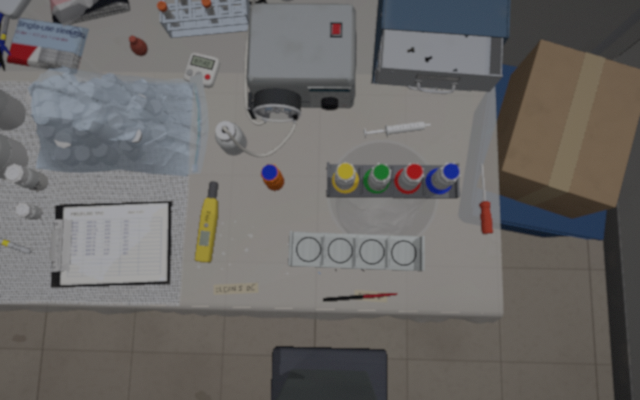

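View pics/s0.png

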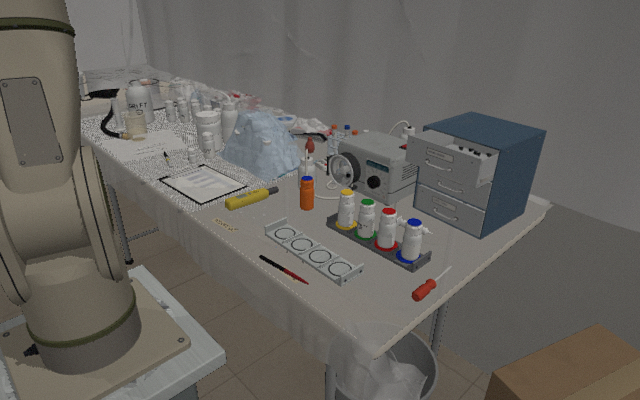

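Top view: caps run left to right yellow (345,177), green (380,176), red (410,176), blue (445,177). The feed rack is nearer, with circles at (308,249) to (403,252). The pen is at (207,222). Look-alike: the orange blue-capped bottle at (272,177), which is not meant. I choose the white blue-capped bottle at (445,177).

```bash
cat >> h.py <<'E'
def ray(cam,u,v,z,m=None):
    m=m or r.camera_model(cam); T=np.array(m["T"])
    d=T[:3,:3]@np.array([(u-m["cx"])/m["fx"],-(v-m["cy"])/m["fy"],-1]); o=T[:3,3]
    return o+d*(z-o[2])/d[2]
E
python3 - <<'E'
from h import *
im=cv2.imread("pics/t0.png"); c=im[150:285,255:475]
cv2.imwrite("pics/t0c.png",cv2.resize(c,None,fx=3.5,fy=3.5,interpolation=cv2.INTER_CUBIC))
g=cv2.resize(cv2.cvtColor(im[230:272,285:425],cv2.COLOR_BGR2GRAY),None,fx=6,fy=6,interpolation=cv2.INTER_CUBIC)
C=cv2.HoughCircles(g,cv2.HOUGH_GRADIENT_ALT,1.5,120,param1=200,param2=.7,minRadius=60,maxRadius=110)
print(C)
P=[]
for x,y,R in (sorted(C[0].tolist()) if C is not None else []):
    u,v=285+(x+.5)/6-.5,230+(y+.5)/6-.5; p=ray("top",u,v,.008); P.append(p); print(u,v,R/6,p.round(4))
E
```

```text
None
```

View pics/t0c.png

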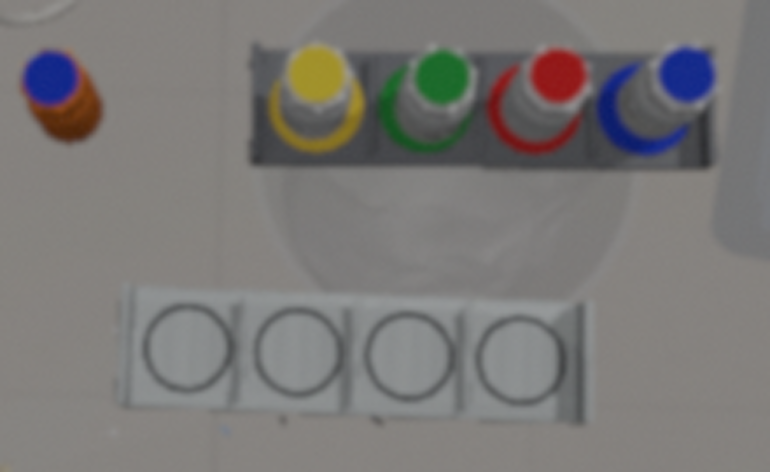

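The crop shows the yellow, green, red and blue dots at (317,73), (442,76), (558,75) and (687,75), on white bottles over matching discs. Rack circles are at (188,347), (298,352), (409,356) and (520,360). The orange bottle stands apart at (52,78).

```bash
python3 - <<'E'
from h import *
f=lambda x,y:(255+(x+.5)/3.5-.5,150+(y+.5)/3.5-.5)
for n,z,L in(("caps",.095,[(317,73),(442,76),(558,75),(687,75)]),("circ",.008,[(188,347),(298,352),(409,356),(520,360)])):
    P=np.array([ray("top",*f(*q),z) for q in L]); print(n,P.round(4).tolist(),P.mean(0).round(4),"tilt",np.arctan2(P[0,0]-P[3,0],P[0,1]-P[3,1])*-1)
# cap colour blobs
im=cv2.imread("pics/t0.png"); h=cv2.cvtColor(im,cv2.COLOR_BGR2HSV)
E
```

```text
caps [[0.5702, -0.0283, 0.095], [0.5696, -0.0911, 0.095], [0.5711, -0.1492, 0.095], [0.5721, -0.2135, 0.095]] [ 0.5707 -0.1205  0.095 ] tilt 0.010073575865611787
circ [[0.4368, 0.0377, 0.008], [0.4353, -0.0219, 0.008], [0.4344, -0.0818, 0.008], [0.4334, -0.1414, 0.008]] [ 0.435  -0.0519  0.008 ] tilt -0.019135792673782334
```

Request:
arm_command:
  xyz:
    - [0.03,-0.03,0.01]
    - [0.06,-0.06,0.02]
    - [0.09,-0.09,0.03]
    - [0.11,-0.125,0.03]
    - [0.135,-0.16,0.03]
    - [0.16,-0.195,0.03]
    - [0.18,-0.23,0.03]
    - [0.2,-0.265,0.03]
    - [0.22,-0.3,0.03]
    - [0.235,-0.335,0.03]
    - [0.25,-0.37,0.03]
    - [0.26,-0.405,0.03]
    - [0.27,-0.44,0.03]
    - [0.28,-0.475,0.03]
    - [0.285,-0.51,0.03]
    - [0.29,-0.545,0.03]
    - [0.29,-0.58,0.03]
    - [0.29,-0.61,0.03]
    - [0.29,-0.64,0.03]
    - [0.29,-0.67,0.03]
  rot:
    - [0,0,-0.06]
    - [0,0,-0.12]
    - [0,0,-0.18]
    - [0,0,-0.25]
    - [0,0,-0.32]
    - [0,0,-0.39]
    - [0,0,-0.46]
    - [0,0,-0.53]
    - [0,0,-0.6]
    - [0,0,-0.67]
    - [0,0,-0.74]
    - [0,0,-0.81]
    - [0,0,-0.88]
    - [0,0,-0.95]
    - [0,0,-1.02]
    - [0,0,-1.09]
    - [0,0,-1.16]
    - [0,0,-1.23]
    - [0,0,-1.25]
    - [0,0,-1.25]

```text
time: 2.52
ee_pos: [0.4797, -0.0761, 0.2528]
eef_rot: [0.704, 0.711, 0.0, 0.0]
ft_force: [0.7, 0.2, 0.0]
width: 0.0868
grip_force: 0.0
```

```bash
python3 - <<'E'
from h import *
print(r.read_state()["ee_pos"])
snap("wrist","w1.png")
m=r.camera_model("wrist");print(np.array(m["T"]).round(3),m["fx"])
look(["bottle_%s_mid"%c for c in("red","yellow","green","blue")]+["feed_rack"],"wrist",n=2)
E
```

```text
[ 0.47968212 -0.07613911  0.25282667]
[[ 1.    -0.005 -0.002  0.478]
 [ 0.005  0.963  0.268 -0.01 ]
 [ 0.001 -0.268  0.963  0.416]
 [ 0.     0.     0.     1.   ]] 314.842085848244
wrist bottle_red_mid 0.55 [ 0.571  -0.1562  0.0513] [397. 237.]
wrist bottle_yellow_mid 0.87 [ 0.5667 -0.0257  0.0495] [401. 133.]
wrist bottle_green_mid 0.74 [ 0.5714 -0.0849  0.0523] [401. 186.]
wrist bottle_blue_mid 0.72 [ 0.5758 -0.2113  0.0516] [397. 282.]
wrist bottle_blue_mid 0.6 [0.5677 0.109  0.0435] [410.   4.]
wrist feed_rack 0.88 [ 0.4366 -0.0477  0.0025] [291. 149.]
```

View pics/w1.png

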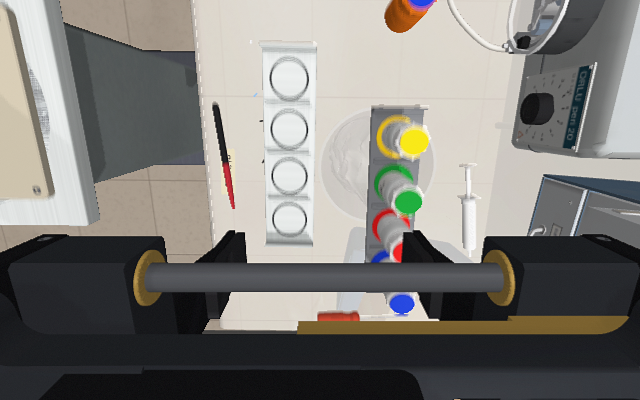

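The wrist view shows the circles at (289,77), (289,129), (290,176) and (290,219). The yellow cap is at (413,140), green at (407,202) and blue at (402,304).

```bash
python3 - <<'E'
from h import *
for z,L in((.095,[(413,140),(407,202),(402,304)]),(.008,[(289,77),(289,129),(290,176),(290,219)])):
    for q in L: print(q,ray("wrist",*q,z).round(4))
E
```

```text
(413, 140) [ 0.5686 -0.0262  0.095 ]
(407, 202) [ 0.568  -0.0909  0.095 ]
(402, 304) [ 0.5727 -0.2142  0.095 ]
(289, 77) [0.436  0.0399 0.008 ]
(289, 129) [ 0.435  -0.0216  0.008 ]
(290, 176) [ 0.4354 -0.082   0.008 ]
(290, 219) [ 0.4346 -0.1418  0.008 ]
```

Request:
arm_command:
  xyz:
    - [0.03,0.015,-0.01]
    - [0.06,0.03,-0.04]
    - [0.08,0.04,-0.07]
    - [0.09,0.046,-0.09]
    - [0.09,0.046,-0.1]
    - [0.09,0.046,-0.1]
    - [0.09,0.046,-0.12]
    - [0.09,0.046,-0.14]
    - [0.09,0.046,-0.16]
    - [0.09,0.046,-0.18]
    - [0.09,0.046,-0.2]
    - [0.09,0.046,-0.21]
    - [0.09,0.046,-0.216]
    - [0.09,0.046,-0.216]
    - [0.09,0.046,-0.216]
  rot:
    - [0,0,0]
    - [0,0,0]
    - [0,0,0]
    - [0,0,0]
    - [0,0,0]
    - [0,0,0]
    - [0,0,0]
    - [0,0,0]
    - [0,0,0]
    - [0,0,0]
    - [0,0,0]
    - [0,0,0]
    - [0,0,0]
    - [0,0,0]
    - [0,0,0]
  grip: 1

```text
time: 4.07
ee_pos: [0.5705, -0.0286, 0.0379]
eef_rot: [0.703, 0.711, 0.001, 0.0]
ft_force: [0.0, -0.2, 0.4]
width: 0.087
grip_force: 0.0
```

Request:
arm_command:
  xyz:
    - [0,0,0]
    - [0,0,0]
    - [0,0,0]
    - [0,0,0]
    - [0,0,0]
    - [0,0,0]
    - [0,0,0]
    - [0,0,0]
    - [0,0,0]
    - [0,0,0]
    - [0,0,0]
    - [0,0,0]
  rot:
    - [0,0,0]
    - [0,0,0]
    - [0,0,0]
    - [0,0,0]
    - [0,0,0]
    - [0,0,0]
    - [0,0,0]
    - [0,0,0]
    - [0,0,0]
    - [0,0,0]
    - [0,0,0]
    - [0,0,0]
  grip: 0.3
  squeeze: 12

```text
time: 5.07
ee_pos: [0.5699, -0.0286, 0.0365]
eef_rot: [0.703, 0.711, -0.0, 0.0]
ft_force: [-0.2, -1.1, 0.5]
width: 0.0376
grip_force: 12.0
```

Request:
arm_command:
  xyz:
    - [0,0,0.01]
    - [0,0,0.03]
    - [0,0,0.055]
    - [0,0,0.08]
    - [0,0,0.105]
    - [0,0,0.12]
    - [-0.01,-0.008,0.12]
    - [-0.03,-0.025,0.12]
    - [-0.055,-0.045,0.12]
    - [-0.08,-0.066,0.12]
    - [-0.105,-0.087,0.12]
    - [-0.125,-0.103,0.12]
    - [-0.1365,-0.1125,0.12]
    - [-0.1365,-0.1125,0.12]
    - [-0.1365,-0.1125,0.1]
    - [-0.1365,-0.1125,0.075]
    - [-0.1365,-0.1125,0.05]
    - [-0.1365,-0.1125,0.03]
    - [-0.1365,-0.1125,0.02]
    - [-0.1365,-0.1125,0.02]
  rot:
    - [0,0,0]
    - [0,0,0]
    - [0,0,0]
    - [0,0,0]
    - [0,0,0]
    - [0,0,0]
    - [0,0,0]
    - [0,0,0]
    - [0,0,0]
    - [0,0,0]
    - [0,0,0]
    - [0,0,0]
    - [0,0,0]
    - [0,0,0]
    - [0,0,0]
    - [0,0,0]
    - [0,0,0]
    - [0,0,0]
    - [0,0,0]
    - [0,0,0]

```text
time: 6.73
ee_pos: [0.4318, -0.1407, 0.0547]
eef_rot: [0.703, 0.711, -0.001, -0.001]
ft_force: [0.1, -0.1, 0.1]
width: 0.0377
grip_force: 12.0
```

```bash
python3 - <<'E'
from h import *
s=r.read_state();print(s["ee_pos"],s["width"],s["torque"])
im=snap("scene","s1.png");cv2.imwrite("pics/s1c.png",cv2.resize(im[150:320,230:480],None,fx=3,fy=3)[...,::-1])
r.camera("top")
look(["bottle_yellow_mid"],"scene",n=1);look(["bottle_yellow_mid"],"top",n=1)
E
```

```text
[ 0.43183105 -0.14066726  0.05468438] 0.0376911181637591 [-0.09128513  0.13543368  0.04963614]
scene bottle_yellow_mid 0.96 [ 0.4347 -0.1427  0.0752] [341. 242.]
```

View pics/s1c.png

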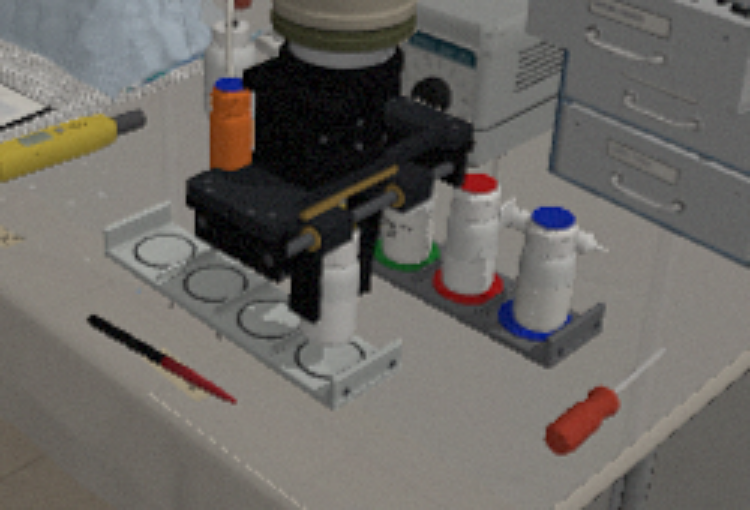

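The yellow bottle hangs upright over the rightmost circle (crop 330,355). I lower it now.

Request:
arm_command:
  xyz:
    - [0,0,-0.006]
    - [0,0,-0.012]
    - [0,0,-0.016]
    - [0,0,-0.019]
    - [0,0,-0.021]
    - [0,0,-0.022]
    - [0,0,-0.022]
    - [0,0,-0.022]
    - [0,0,-0.022]
  rot:
    - [0,0,0]
    - [0,0,0]
    - [0,0,0]
    - [0,0,0]
    - [0,0,0]
    - [0,0,0]
    - [0,0,0]
    - [0,0,0]
    - [0,0,0]

```text
time: 7.68
ee_pos: [0.4336, -0.1411, 0.0347]
eef_rot: [0.703, 0.711, 0.0, 0.0]
ft_force: [1.1, -0.0, -0.1]
width: 0.0376
grip_force: 12.0
```

Request:
arm_command:
  xyz:
    - [0,0,-0.001]
    - [0,0,-0.001]
    - [0,0,-0.001]
  rot:
    - [0,0,0]
    - [0,0,0]
    - [0,0,0]

```text
time: 7.93
ee_pos: [0.4335, -0.141, 0.0336]
eef_rot: [0.703, 0.711, 0.0, 0.0]
ft_force: [-0.6, 0.2, -0.4]
width: 0.0374
grip_force: 12.0
```

Request:
arm_command:
  xyz:
    - [0,0,0]
    - [0,0,0]
    - [0,0,0]
    - [0,0,0]
    - [0,0,0]
    - [0,0,0]
    - [0,0,0.01]
    - [0,0,0.03]
    - [0,0,0.06]
    - [0,0,0.09]
    - [0,0,0.12]
    - [0,0,0.13]
    - [0,0,0.13]
    - [0,0,0.13]
  rot:
    - [0,0,0]
    - [0,0,0]
    - [0,0,0]
    - [0,0,0]
    - [0,0,0]
    - [0,0,0]
    - [0,0,0]
    - [0,0,0]
    - [0,0,0]
    - [0,0,0]
    - [0,0,0]
    - [0,0,0]
    - [0,0,0]
    - [0,0,0]
  grip: 1

```text
time: 9.1
ee_pos: [0.4336, -0.141, 0.1638]
eef_rot: [0.703, 0.711, 0.001, 0.0]
ft_force: [0.9, -0.8, -0.2]
width: 0.0869
grip_force: 0.0
```

```bash
python3 - <<'E'
from h import *
for c in("scene","top","wrist"):
    r.camera(c); look(["bottle_yellow_mid","bottle_green_mid"],c,n=1)
E
```

```text
scene bottle_yellow_mid 0.97 [ 0.4382 -0.1411  0.0521] [341. 251.]
scene bottle_green_mid 0.91 [ 0.5724 -0.0955  0.0586] [368. 217.]
top bottle_yellow_mid 0.72 [ 0.4295 -0.143   0.0489] [407. 253.]
top bottle_green_mid 0.94 [ 0.5716 -0.0939  0.0526] [380. 175.]
wrist bottle_yellow_mid 0.95 [ 0.4301 -0.1412  0.0502] [321. 196.]
wrist bottle_green_mid 0.6 [ 0.5672 -0.0863  0.0505] [481. 136.]
```

Yellow is standing. Green next: shift (+0.136, +0.0505), down to TCP z 0.037.

Request:
arm_command:
  xyz:
    - [0.02,0.007,0]
    - [0.05,0.018,0]
    - [0.08,0.03,0]
    - [0.11,0.04,0]
    - [0.13,0.048,0]
    - [0.136,0.0505,0]
    - [0.136,0.0505,0]
    - [0.136,0.0505,-0.02]
    - [0.136,0.0505,-0.04]
    - [0.136,0.0505,-0.06]
    - [0.136,0.0505,-0.08]
    - [0.136,0.0505,-0.1]
    - [0.136,0.0505,-0.115]
    - [0.136,0.0505,-0.124]
    - [0.136,0.0505,-0.127]
    - [0.136,0.0505,-0.127]
    - [0.136,0.0505,-0.127]
  rot:
    - [0,0,0]
    - [0,0,0]
    - [0,0,0]
    - [0,0,0]
    - [0,0,0]
    - [0,0,0]
    - [0,0,0]
    - [0,0,0]
    - [0,0,0]
    - [0,0,0]
    - [0,0,0]
    - [0,0,0]
    - [0,0,0]
    - [0,0,0]
    - [0,0,0]
    - [0,0,0]
    - [0,0,0]

```text
time: 10.97
ee_pos: [0.5697, -0.0909, 0.0375]
eef_rot: [0.703, 0.711, 0.0, 0.0]
ft_force: [0.6, 0.2, -0.2]
width: 0.0865
grip_force: 0.0
```

Request:
arm_command:
  xyz:
    - [0,0,0]
    - [0,0,0]
    - [0,0,0]
    - [0,0,0]
    - [0,0,0]
    - [0,0,0]
    - [0,0,0]
    - [0,0,0]
    - [0,0,0]
    - [0,0,0]
    - [0,0,0]
    - [0,0,0]
  rot:
    - [0,0,0]
    - [0,0,0]
    - [0,0,0]
    - [0,0,0]
    - [0,0,0]
    - [0,0,0]
    - [0,0,0]
    - [0,0,0]
    - [0,0,0]
    - [0,0,0]
    - [0,0,0]
    - [0,0,0]
  grip: 0.3
  squeeze: 12

```text
time: 11.97
ee_pos: [0.5694, -0.0906, 0.0366]
eef_rot: [0.703, 0.711, 0.0, 0.0]
ft_force: [-0.3, 0.2, 0.0]
width: 0.037
grip_force: 12.0
```

Request:
arm_command:
  xyz:
    - [0,0,0.01]
    - [0,0,0.03]
    - [0,0,0.055]
    - [0,0,0.08]
    - [0,0,0.105]
    - [0,0,0.12]
    - [-0.01,0.0005,0.12]
    - [-0.03,0.002,0.12]
    - [-0.055,0.004,0.12]
    - [-0.08,0.006,0.12]
    - [-0.105,0.008,0.12]
    - [-0.125,0.009,0.12]
    - [-0.135,0.0095,0.12]
    - [-0.135,0.0095,0.12]
    - [-0.135,0.0095,0.1]
    - [-0.135,0.0095,0.075]
    - [-0.135,0.0095,0.05]
    - [-0.135,0.0095,0.03]
    - [-0.135,0.0095,0.02]
    - [-0.135,0.0095,0.02]
  rot:
    - [0,0,0]
    - [0,0,0]
    - [0,0,0]
    - [0,0,0]
    - [0,0,0]
    - [0,0,0]
    - [0,0,0]
    - [0,0,0]
    - [0,0,0]
    - [0,0,0]
    - [0,0,0]
    - [0,0,0]
    - [0,0,0]
    - [0,0,0]
    - [0,0,0]
    - [0,0,0]
    - [0,0,0]
    - [0,0,0]
    - [0,0,0]
    - [0,0,0]

```text
time: 13.63
ee_pos: [0.4336, -0.0813, 0.0552]
eef_rot: [0.703, 0.711, -0.001, -0.001]
ft_force: [0.2, -0.0, -0.0]
width: 0.0367
grip_force: 12.0
```

Request:
arm_command:
  xyz:
    - [0,0,-0.006]
    - [0,0,-0.012]
    - [0,0,-0.016]
    - [0,0,-0.019]
    - [0,0,-0.021]
    - [0,0,-0.022]
    - [0,0,-0.023]
    - [0,0,-0.023]
    - [0,0,-0.023]
    - [0,0,-0.023]
  rot:
    - [0,0,0]
    - [0,0,0]
    - [0,0,0]
    - [0,0,0]
    - [0,0,0]
    - [0,0,0]
    - [0,0,0]
    - [0,0,0]
    - [0,0,0]
    - [0,0,0]

```text
time: 14.47
ee_pos: [0.4345, -0.081, 0.0337]
eef_rot: [0.703, 0.711, 0.0, 0.0]
ft_force: [-0.2, -0.2, -1.0]
width: 0.0368
grip_force: 12.0
```

Request:
arm_command:
  xyz:
    - [0,0,0]
    - [0,0,0]
    - [0,0,0]
    - [0,0,0]
    - [0,0,0]
    - [0,0,0]
    - [0,0,0.01]
    - [0,0,0.03]
    - [0,0,0.06]
    - [0,0,0.09]
    - [0,0,0.12]
    - [0,0,0.13]
    - [0,0,0.13]
    - [0,0,0.13]
  rot:
    - [0,0,0]
    - [0,0,0]
    - [0,0,0]
    - [0,0,0]
    - [0,0,0]
    - [0,0,0]
    - [0,0,0]
    - [0,0,0]
    - [0,0,0]
    - [0,0,0]
    - [0,0,0]
    - [0,0,0]
    - [0,0,0]
    - [0,0,0]
  grip: 1

```text
time: 15.63
ee_pos: [0.4345, -0.081, 0.1638]
eef_rot: [0.703, 0.711, 0.001, 0.0]
ft_force: [1.0, -0.2, -0.1]
width: 0.0868
grip_force: 0.0
```

```bash
python3 - <<'E'
from h import *
for c in("scene","top","wrist"):
    r.camera(c); look(["bottle_yellow_mid","bottle_green_mid","bottle_red_mid","bottle_blue_mid"],c,n=1)
E
```

```text
scene bottle_yellow_mid 0.75 [ 0.4382 -0.1446  0.054 ] [342. 251.]
scene bottle_green_mid 0.93 [ 0.4372 -0.0863  0.0549] [322. 239.]
scene bottle_red_mid 0.78 [ 0.5731 -0.1476  0.0551] [386. 227.]
scene bottle_blue_mid 0.64 [0.5691 0.1053 0.0419] [307. 194.]
top bottle_blue_mid 0.82 [0.5688 0.1071 0.0435] [272. 176.]
wrist bottle_yellow_mid 0.61 [ 0.4332 -0.14    0.0476] [322. 254.]
wrist bottle_green_mid 0.57 [ 0.4354 -0.0778  0.0504] [325. 192.]
wrist bottle_red_mid 0.58 [ 0.5754 -0.1521  0.0539] [470. 270.]
wrist bottle_blue_mid 0.51 [ 0.4319 -0.0765  0.0506] [321. 191.]
```

Red: from (0.4345,-0.0815) to (0.5710,-0.1505), a shift of (+0.1365,-0.069).

Request:
arm_command:
  xyz:
    - [0.02,-0.01,0]
    - [0.05,-0.025,0]
    - [0.08,-0.04,0]
    - [0.11,-0.055,0]
    - [0.13,-0.066,0]
    - [0.1365,-0.069,0]
    - [0.1365,-0.069,0]
    - [0.1365,-0.069,-0.02]
    - [0.1365,-0.069,-0.04]
    - [0.1365,-0.069,-0.06]
    - [0.1365,-0.069,-0.08]
    - [0.1365,-0.069,-0.1]
    - [0.1365,-0.069,-0.115]
    - [0.1365,-0.069,-0.124]
    - [0.1365,-0.069,-0.127]
    - [0.1365,-0.069,-0.127]
    - [0.1365,-0.069,-0.127]
  rot:
    - [0,0,0]
    - [0,0,0]
    - [0,0,0]
    - [0,0,0]
    - [0,0,0]
    - [0,0,0]
    - [0,0,0]
    - [0,0,0]
    - [0,0,0]
    - [0,0,0]
    - [0,0,0]
    - [0,0,0]
    - [0,0,0]
    - [0,0,0]
    - [0,0,0]
    - [0,0,0]
    - [0,0,0]

```text
time: 17.8
ee_pos: [0.5712, -0.15, 0.0375]
eef_rot: [0.703, 0.711, 0.0, 0.0]
ft_force: [-0.7, 0.1, 0.1]
width: 0.0871
grip_force: 0.0
```

Request:
arm_command:
  xyz:
    - [0,0,0]
    - [0,0,0]
    - [0,0,0]
    - [0,0,0]
    - [0,0,0]
    - [0,0,0]
    - [0,0,0]
    - [0,0,0]
    - [0,0,0]
    - [0,0,0]
    - [0,0,0]
    - [0,0,0]
  rot:
    - [0,0,0]
    - [0,0,0]
    - [0,0,0]
    - [0,0,0]
    - [0,0,0]
    - [0,0,0]
    - [0,0,0]
    - [0,0,0]
    - [0,0,0]
    - [0,0,0]
    - [0,0,0]
    - [0,0,0]
  grip: 0.3
  squeeze: 12

```text
time: 18.8
ee_pos: [0.5709, -0.15, 0.0366]
eef_rot: [0.703, 0.711, 0.0, 0.0]
ft_force: [0.0, 0.3, 0.9]
width: 0.0371
grip_force: 12.0
```

Request:
arm_command:
  xyz:
    - [0,0,0.01]
    - [0,0,0.03]
    - [0,0,0.055]
    - [0,0,0.08]
    - [0,0,0.105]
    - [0,0,0.12]
    - [-0.01,0.0095,0.12]
    - [-0.03,0.0285,0.12]
    - [-0.055,0.052,0.12]
    - [-0.08,0.076,0.12]
    - [-0.105,0.1,0.12]
    - [-0.125,0.119,0.12]
    - [-0.1355,0.129,0.12]
    - [-0.1355,0.129,0.12]
    - [-0.1355,0.129,0.1]
    - [-0.1355,0.129,0.075]
    - [-0.1355,0.129,0.05]
    - [-0.1355,0.129,0.03]
    - [-0.1355,0.129,0.02]
    - [-0.1355,0.129,0.02]
  rot:
    - [0,0,0]
    - [0,0,0]
    - [0,0,0]
    - [0,0,0]
    - [0,0,0]
    - [0,0,0]
    - [0,0,0]
    - [0,0,0]
    - [0,0,0]
    - [0,0,0]
    - [0,0,0]
    - [0,0,0]
    - [0,0,0]
    - [0,0,0]
    - [0,0,0]
    - [0,0,0]
    - [0,0,0]
    - [0,0,0]
    - [0,0,0]
    - [0,0,0]

```text
time: 20.47
ee_pos: [0.4345, -0.0219, 0.0553]
eef_rot: [0.703, 0.711, -0.002, -0.0]
ft_force: [-0.4, -0.1, -1.7]
width: 0.0371
grip_force: 12.0
```

Request:
arm_command:
  xyz:
    - [0,0,-0.006]
    - [0,0,-0.012]
    - [0,0,-0.016]
    - [0,0,-0.019]
    - [0,0,-0.021]
    - [0,0,-0.022]
    - [0,0,-0.023]
    - [0,0,-0.023]
    - [0,0,-0.023]
    - [0,0,-0.023]
  rot:
    - [0,0,0]
    - [0,0,0]
    - [0,0,0]
    - [0,0,0]
    - [0,0,0]
    - [0,0,0]
    - [0,0,0]
    - [0,0,0]
    - [0,0,0]
    - [0,0,0]

```text
time: 21.3
ee_pos: [0.4355, -0.021, 0.0337]
eef_rot: [0.703, 0.711, 0.0, 0.0]
ft_force: [-0.3, -0.6, -0.8]
width: 0.0369
grip_force: 12.0
```

Request:
arm_command:
  xyz:
    - [0,0,0]
    - [0,0,0]
    - [0,0,0]
    - [0,0,0]
    - [0,0,0]
    - [0,0,0]
    - [0,0,0.01]
    - [0,0,0.03]
    - [0,0,0.06]
    - [0,0,0.09]
    - [0,0,0.12]
    - [0,0,0.13]
    - [0,0,0.13]
    - [0,0,0.13]
  rot:
    - [0,0,0]
    - [0,0,0]
    - [0,0,0]
    - [0,0,0]
    - [0,0,0]
    - [0,0,0]
    - [0,0,0]
    - [0,0,0]
    - [0,0,0]
    - [0,0,0]
    - [0,0,0]
    - [0,0,0]
    - [0,0,0]
    - [0,0,0]
  grip: 1

```text
time: 22.47
ee_pos: [0.4355, -0.021, 0.1638]
eef_rot: [0.703, 0.711, 0.001, 0.0]
ft_force: [-0.2, 0.1, -0.6]
width: 0.0866
grip_force: 0.0
```

Request:
arm_command:
  xyz:
    - [0.02,-0.028,0]
    - [0.04,-0.056,0]
    - [0.06,-0.084,0]
    - [0.08,-0.112,0]
    - [0.1,-0.14,0]
    - [0.12,-0.168,0]
    - [0.1365,-0.1905,0]
    - [0.1365,-0.1905,0]
    - [0.1365,-0.1905,0]
    - [0.1365,-0.1905,-0.02]
    - [0.1365,-0.1905,-0.04]
    - [0.1365,-0.1905,-0.06]
    - [0.1365,-0.1905,-0.08]
    - [0.1365,-0.1905,-0.1]
    - [0.1365,-0.1905,-0.115]
    - [0.1365,-0.1905,-0.124]
    - [0.1365,-0.1905,-0.127]
    - [0.1365,-0.1905,-0.127]
    - [0.1365,-0.1905,-0.127]
  rot:
    - [0,0,0]
    - [0,0,0]
    - [0,0,0]
    - [0,0,0]
    - [0,0,0]
    - [0,0,0]
    - [0,0,0]
    - [0,0,0]
    - [0,0,0]
    - [0,0,0]
    - [0,0,0]
    - [0,0,0]
    - [0,0,0]
    - [0,0,0]
    - [0,0,0]
    - [0,0,0]
    - [0,0,0]
    - [0,0,0]
    - [0,0,0]

```text
time: 24.05
ee_pos: [0.5722, -0.2114, 0.0373]
eef_rot: [0.703, 0.711, 0.0, 0.0]
ft_force: [0.5, -0.5, 0.5]
width: 0.087
grip_force: 0.0
```

Request:
arm_command:
  xyz:
    - [0,0,0]
    - [0,0,0]
    - [0,0,0]
    - [0,0,0]
    - [0,0,0]
    - [0,0,0]
    - [0,0,0]
    - [0,0,0]
    - [0,0,0]
    - [0,0,0]
    - [0,0,0]
    - [0,0,0]
  rot:
    - [0,0,0]
    - [0,0,0]
    - [0,0,0]
    - [0,0,0]
    - [0,0,0]
    - [0,0,0]
    - [0,0,0]
    - [0,0,0]
    - [0,0,0]
    - [0,0,0]
    - [0,0,0]
    - [0,0,0]
  grip: 0.3
  squeeze: 12

```text
time: 25.05
ee_pos: [0.572, -0.2115, 0.0366]
eef_rot: [0.703, 0.711, 0.0, 0.0]
ft_force: [0.3, 0.4, 0.1]
width: 0.037
grip_force: 12.0
```

Request:
arm_command:
  xyz:
    - [0,0,0.01]
    - [0,0,0.03]
    - [0,0,0.055]
    - [0,0,0.08]
    - [0,0,0.105]
    - [0,0,0.12]
    - [-0.007,0.013,0.12]
    - [-0.02,0.037,0.12]
    - [-0.035,0.065,0.12]
    - [-0.05,0.092,0.12]
    - [-0.065,0.12,0.12]
    - [-0.08,0.148,0.12]
    - [-0.095,0.176,0.12]
    - [-0.11,0.203,0.12]
    - [-0.123,0.227,0.12]
    - [-0.132,0.244,0.12]
    - [-0.1355,0.2505,0.12]
    - [-0.1355,0.2505,0.12]
    - [-0.1355,0.2505,0.1]
    - [-0.1355,0.2505,0.08]
  rot:
    - [0,0,0]
    - [0,0,0]
    - [0,0,0]
    - [0,0,0]
    - [0,0,0]
    - [0,0,0]
    - [0,0,0]
    - [0,0,0]
    - [0,0,0]
    - [0,0,0]
    - [0,0,0]
    - [0,0,0]
    - [0,0,0]
    - [0,0,0]
    - [0,0,0]
    - [0,0,0]
    - [0,0,0]
    - [0,0,0]
    - [0,0,0]
    - [0,0,0]

```text
time: 26.72
ee_pos: [0.438, 0.0379, 0.1172]
eef_rot: [0.703, 0.711, 0.001, 0.001]
ft_force: [-0.4, 0.8, -0.5]
width: 0.0372
grip_force: 12.0
```

Request:
arm_command:
  xyz:
    - [0,0,-0.02]
    - [0,0,-0.04]
    - [0,0,-0.055]
    - [0,0,-0.063]
    - [0,0,-0.069]
    - [0,0,-0.074]
    - [0,0,-0.077]
    - [0,0,-0.08]
    - [0,0,-0.082]
    - [0,0,-0.083]
    - [0,0,-0.083]
    - [0,0,-0.083]
    - [0,0,-0.083]
  rot:
    - [0,0,0]
    - [0,0,0]
    - [0,0,0]
    - [0,0,0]
    - [0,0,0]
    - [0,0,0]
    - [0,0,0]
    - [0,0,0]
    - [0,0,0]
    - [0,0,0]
    - [0,0,0]
    - [0,0,0]
    - [0,0,0]

```text
time: 27.8
ee_pos: [0.4366, 0.0391, 0.0338]
eef_rot: [0.703, 0.711, 0.0, 0.0]
ft_force: [0.3, 0.5, -1.2]
width: 0.0377
grip_force: 12.0
```

Request:
arm_command:
  xyz:
    - [0,0,0]
    - [0,0,0]
    - [0,0,0]
    - [0,0,0]
    - [0,0,0]
    - [0,0,0]
    - [0,0,0.01]
    - [0,0,0.03]
    - [0,0,0.06]
    - [0,0,0.09]
    - [0,0,0.12]
    - [0.03,0,0.15]
    - [0.06,0,0.17]
    - [0.09,-0.02,0.18]
    - [0.12,-0.05,0.18]
    - [0.14,-0.08,0.18]
    - [0.14,-0.08,0.18]
    - [0.14,-0.08,0.18]
  rot:
    - [0,0,0]
    - [0,0,0]
    - [0,0,0]
    - [0,0,0]
    - [0,0,0]
    - [0,0,0]
    - [0,0,0]
    - [0,0,0]
    - [0,0,0]
    - [0,0,0]
    - [0,0,0]
    - [0,0,0]
    - [0,0,0]
    - [0,0,0]
    - [0,0,0]
    - [0,0,0]
    - [0,0,0]
    - [0,0,0]
  grip: 1

```text
time: 29.3
ee_pos: [0.5766, -0.044, 0.2138]
eef_rot: [0.705, 0.71, -0.001, 0.001]
ft_force: [-0.3, -0.1, -0.2]
width: 0.0871
grip_force: 0.0
```

```bash
python3 - <<'E'
from h import *
B=["bottle_yellow_mid","bottle_green_mid","bottle_red_mid","bottle_blue_mid"]
im=snap("scene","s2.png");look(B,"scene",n=2)
w=snap("wrist","w2.png");look(B,"wrist",n=2)
a=cv2.resize(im[150:320,220:480],(760,497)); cv2.imwrite("pics/s2c.png",a[...,::-1])
E
```

```text
scene bottle_yellow_mid 0.75 [ 0.5754 -0.1499  0.0107] [386. 244.]
scene bottle_yellow_mid 0.6 [ 0.4346 -0.144   0.0502] [341. 253.]
scene bottle_green_mid 0.81 [ 0.4371 -0.0847  0.0559] [321. 238.]
scene bottle_red_mid 0.69 [ 0.4387 -0.0198  0.0535] [301. 227.]
scene bottle_blue_mid 0.88 [0.5671 0.1063 0.0428] [306. 193.]
scene bottle_blue_mid 0.82 [0.437  0.0327 0.0549] [285. 217.]
wrist bottle_yellow_mid 0.73 [ 0.4313 -0.1381  0.0483] [197. 265.]
wrist bottle_yellow_mid 0.35 [ 0.5656 -0.2127  0.0094] [314. 304.]
wrist bottle_green_mid 0.88 [ 0.4371 -0.0775  0.0517] [195. 216.]
wrist bottle_red_mid 0.9 [ 0.4365 -0.0224  0.0546] [189. 166.]
wrist bottle_blue_mid 0.87 [0.4396 0.0355 0.0517] [187. 107.]
wrist bottle_blue_mid 0.79 [0.5695 0.106  0.0423] [319.  33.]
```

View pics/s2c.png

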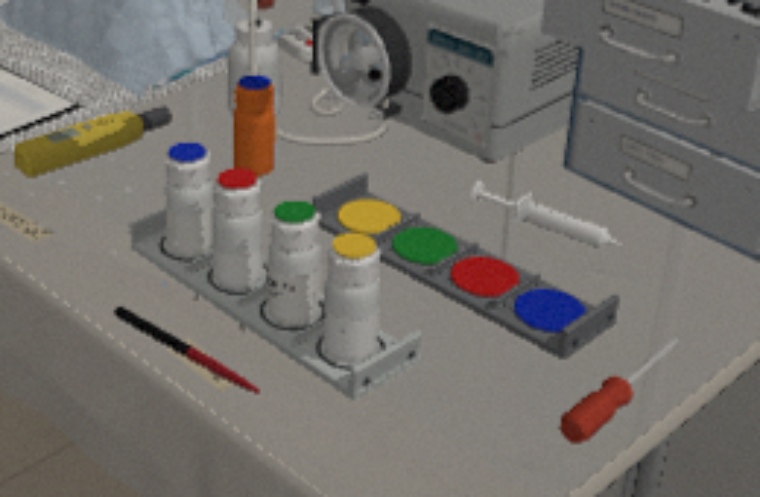

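View pics/w2.png

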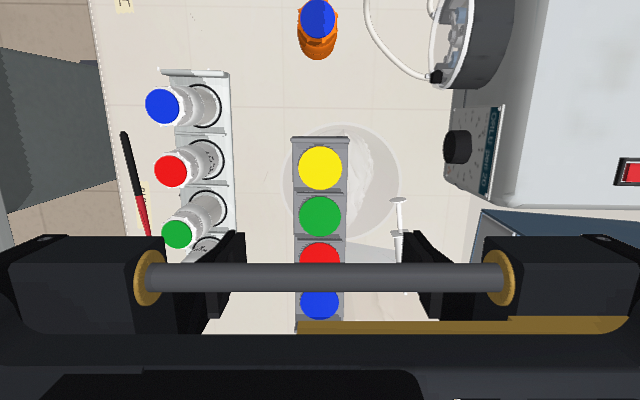

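The four bottles stand upright in their circles, left to right blue, red, green, yellow (crop caps at (188,152), (237,180), (296,212), (355,246)). The pen has not moved.

```bash
python3 -c "
from h import *
print(r.close_job())"
```

```text
the job is handed in; nothing more can be done
None
```

All four bottles now stand upright in the feed rack in reverse order (left to right: blue, red, green, yellow), the pH meter was left alone, and the job was handed in with no verdict returned.

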